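Housing from the mixed crate into the inspection nest

ROBOT

A 6-joint arm with a two-finger parallel gripper is mounted at the origin on the work surface. World frame = base frame: x ahead of the robot, y to its left, z up, the work surface at z = 0. Lengths are in mm, angles in rad, forces in N, time in s.
With the tool pointing down it reaches from about 275 to 725 mm from the base axis. Payload 15.9 kg.
Tool frame: the origin (TCP) lies on the centre line of the jaws, within the pads' length; the fingertips stand 14 mm ahead of it and the grasp point (between the pads) lies 5 mm behind it; z points along the fingers, y is the line along which they close (so a half turn about z gives the same grasp; the last joint's range is limited). The gripper opens to 85 mm and grips with 20 to 120 N. Pads are 22 mm wide; open, the fingers measure 114 mm over their backs; the gripper's body (76 mm by 85 mm) begins 54 mm behind the grasp point. The pads swing forward as they close: fully open they stand 13 mm farther back than shut.
Start: joints at [-1.215, 0.213, -0.034, 1.323, 0, 1.571], TCP at [174.163, -468.671, 245.306] pointing down, gripper open.
Joint ranges: [-2.98, 2.98], [-0.74, 1.72], [-1.14, 1.35], [-2.1, 2.04], [-1.57, 1.44], [-3.14, 3.14]. Speed limits (rad/s): [1.89, 1.89, 2.39, 2.57, 3.14, 3.14].

INTERFACE

Orientations are given as a unit quaternion [w, x, y, z].
In Python, from bench import sensors, optics, ticket gives the robot as it stands. The module is installed in compiled form; this text tells all that it offers.
- The arm moves only by the tool step_arm, never from a script. Its argument "commands" is a list of rows, each a list of 3 entries, a list of its own where there are three numbers: the closure, from 0 (fully open) to 1 (shut), then the shift along the tool's x, y, z in m, then the turn about the tool's z in rad. A call has 1 to 20 rows; each row shifts and turns the commanded pose from where the row before left it, along the tool's axes as they then stand; what a row does not reach is not made up. A row lasts 1/10 s, in which the tool goes at most 50 mm and 8.59 degrees, less where a joint would pass 70% of its speed; a pose out of reach is approached as far as the arm can. A call is refused whole if a number of a shift passes 0.05 or a number of a turn 0.15, either way. A call with a gripper value outside its range is refused whole. The fingers move at their own pace and stop on an object; "force" is the grip in N (left out, the last holds). Time passes only in rows, so rows that do not move let the fingers close. It gives the time, the measured TCP pose, the force, the opening and the grip force at its end, in the units of the state.
- sensors.sense(): the state, without advancing time (a new reading comes with each control period).
- optics.grab_frame(name): name is "side" or "top" or "wrist"; returns a dict with "color" (400x640x3 uint8, red, green, blue), "fx", "fy", "cx", "cy" (pixels), "xyz" and "rotation" of the camera in the world; the wrist camera has in their place "hand_eye" (4x4, takes a point from camera to tool coordinates, whose origin is the TCP and whose axes are the flange's). Camera axes: x right, y up, looking along -z (the intrinsics and any distortion apply to the point x, -y, -z); pixel columns grow to the right and rows downward; lengths in mm; the calibration is good to about 2 mm. The wrist camera is an equidistant fisheye: a pixel r from the principal point sees the ray r / f radians off the axis. A picture is of the moment at which its call begins: read the wrist's pose just before it. There is no depth.
- ticket.finish_job(): hands the job in; it is judged then, once.
The state is a dict: "time": time; "joint_pos": joint angles; "dq": joint speeds; "joint_torque": joint torques, N m; "eef_pos": TCP position; "tcp_rot": TCP orientation; "wrist_force": force on the tool from outside, world axes, zero at the start; "moment": the same for the moment, N m; "opening": finger opening in mm; "gripper_force": force on a finger pad.
Only numpy, scipy, OpenCV 4.12 (cv2) and the standard library are available. Lean on these libraries where they do the work, as an engineer would, in place of code of your own. Each camera call takes 0.05 s, during which the arm holds its last target. There are 200 camera calls.

TASK

From the blue crate, take out the one housing that has a raised round ring on its face, and lay it flat on the green mat, ring side up, letting go of it. Then take it again by its long sides and set it in the inspection nest, flat on the nest's plate between the four corner stops, ring side up with its ring end towards the nest's round stud, and let go. Leave everything else where it is and do not knock the other housings over.

Things in the scene. Friction and masses are not known exactly. Their poses are not given: they have to be found in the camera images.
- housing: The wanted part: aluminium shell like a shallow open box, standing on a long edge in the crate; 100 long, 60 wide, 24 mm thick, walls 4 mm, 0.14 kg; one broad face open; on the closed one, near the +x end, a raised round ring 28 mm across, 6 mm high, dark centre. Origin: middle of the edge it stands on. x along its length, z across its width (up on edge), y out of the ring face.
- housing_mid (a point): Centre of the wanted housing's shell (without ring), 30 mm above the edge it stands on. Axes as housing. Laid flat, ring side (+y) up, the shell rests steadily on its open rim, its centre 12 mm above the surface. Stood on its edge on the mat, it topples when pushed sideways near its top (about 20 mm at 45 mm height).
- housing_ring (a point): Centre of the outer end of the wanted housing's ring: 30 mm along +x and 18 mm along +y from housing_mid.
- crate: Blue open crate, fixed, 200 (x) by 270 mm (y), walls 36 mm high, 5 mm thick, floor 5 mm. Origin: centre of the underside. Three housings stand on edge in it along its x, in three lanes about 80 mm apart, in any order; low parts (up to 23 mm high) lie between. The mat between crate and nest is clear over 180 mm or more in y, for world x 0.40 to 0.62 m.
- nest: Inspection nest, fixed: steel plate 170 (x) by 95 (y) by 10 mm. Four black L-shaped corner stops, 10 mm high, enclose a place 105 (x) by 65 mm (y); between them the long sides are open over 77 mm, the short over 37 mm. A dark round stud, 20 mm across, 8 mm high, stands outside the stops at the +x end, 71 mm from the middle. Origin: centre of the underside.
- nest_seat (a point): Centre of the place between the stops, on the top of the nest's plate (10 mm above the mat). x points to the round stud, z up.
- short_housing: Not wanted: bare aluminium shell like a shallow open box standing on a long edge in the crate, 76 mm long, 60 mm wide, 24 mm thick, no ring. Origin: middle of the edge it stands on. Axes: x along its length, z across its 60 mm width (up while it stands on edge), y along its thickness, pointing out of the closed face.
- long_housing: Not wanted: bare aluminium shell like a shallow open box standing on a long edge in the crate, 130 mm long, 60 mm wide, 24 mm thick, with a raised square pad (30 mm, 4 mm high) instead of a ring. Origin: middle of the edge it stands on. Axes: x along its length, z across its 60 mm width (up while it stands on edge), y along its thickness, pointing out of the closed face.
- standoff_a: Brass square standoff lying in the crate, 12 by 12 by 60 mm with a 12 mm stud at one end. Origin: centre of the underside of the square part; x along it.
- standoff_b: A second standoff just like standoff_a, also in the crate.
- bracket: Small steel L bracket lying in the crate, 30 by 24 mm, 23 mm high. Origin: centre of its underside.
- bottle: White bottle standing on the mat, 60 mm across, 150 mm high. Origin: centre of its foot.
- screwdriver: Screwdriver lying on the mat beyond the nest. Origin: under its middle.
- rod: Round steel rod, 14 mm across, 114 mm long with round ends, lying in the crate along its -y wall. Origin: under its middle, x along it.
Not all that is in view belongs to the job. Of the things that look like the nest, the largest one is meant.

How it is judged (in metres and radians):
On the way, in this order (a step that is already met when the one before it is completed fails the run):
1. the ringed housing is lifted clear of the crate (centre more than 75 mm above the mat) (height (world z) of housing_mid above 0.075 m), for 0.1 s.
2. it lies flat on the mat, outside crate and nest, ring side up, at rest and let go (angle between housing's own y axis and vertical below 0.1 rad and height (world z) of housing_mid below 0.0155 m and contact force between housing and the fingers below 0.1 N and linear speed of housing below 0.02 m/s), for 0.2 s.
At the end, for the whole second after the job is handed in: The ringed housing lies at rest, let go, ring side up and flat (0.06 rad) on the nest's plate (its centre 10 to 14.5 mm above it), its centre within 5 mm of the seat's along both nest axes, lengthways within 0.1 rad, ring end towards the round stud (angle between housing's own y axis and vertical below 0.06 rad and z of housing_mid in the frame of nest_seat between 0.01 and 0.0145 m and x of housing_mid in the frame of nest_seat between -0.005 and 0.005 m and y of housing_mid in the frame of nest_seat between -0.005 and 0.005 m and angle between the x axis of housing and the x axis of nest, either way round below 0.1 rad and x of housing_ring in the frame of nest_seat above 0.02 m and linear speed of housing below 0.02 m/s and contact force between housing and the fingers below 0.1 N); the robot touches nothing.
It fails at once if another thing on the bench or in the crate is moved more than 40 mm (distance of any of short_housing, long_housing, standoff_a, standoff_b, bracket, rod, bottle, screwdriver from where it was at the start of the episode above 0.04 m).
It fails at once if another housing is knocked over (angle between any of short_housing, long_housing's own z axis and vertical above 0.5 rad).
It also fails if it takes over 69 s, if anything falls off the work surface, if the arm or the gripper's body presses on something with over 40 N, if the wrist force passes 120 N, or if a joint passes its speed limit or range.

## Working session

There is one attempt and no reset: what is moved stays moved. The work goes in short steps, Python scripts to look and compute and a tool call to move; the robot and the scene stay as the last step left them, time stands still between calls to the robot, and variables do not carry over. Pictures are saved under pics/ and viewed, at most 10 in all, crops included, and the job is handed in when it is done.

Besides the shell and the picture viewer there is one more tool, called as name(argument=value, ...), one argument or row to a line, values as JSON. step_arm: Moves the arm, as the interface text tells. Its arguments: {"type":"object","properties":{"commands":{"type":"array","items":{"type":"array"}},"force":{"type":"number"}},"required":["commands"]}

```bash
mkdir -p pics; cat > h.py <<'E'
import numpy as np, cv2
from bench import sensors, optics
def snap(n,f):
    s=sensors.sense(); g=optics.grab_frame(n)
    cv2.imwrite(f'pics/{f}.png',g['color'][:,:,::-1])
    np.savez(f'pics/{f}.npz',**{k:np.array(v) for k,v in g.items()},p=s['eef_pos'],q=s['tcp_rot']); return s,g
E
python3 - <<'E'
from h import *
s,g=snap('top','top0'); print(s); print({k:v for k,v in g.items() if k!='color'})
s,g=snap('side','side0'); print({k:v for k,v in g.items() if k!='color'})
s,g=snap('wrist','w0'); print({k:v for k,v in g.items() if k!='color'})
E
```

```text
{'time': 0.0, 'joint_pos': array([-1.21499902e+00,  2.13381133e-01, -3.50349999e-02,  1.32349583e+00,
        1.86328418e-05,  1.57080062e+00]), 'dq': array([ 3.81202902e-04, -7.59769197e-04,  4.31240063e-05,  2.27482426e-04,
       -2.13156832e-03,  1.69652739e-03]), 'joint_torque': array([-2.95203688e-03, -6.86171150e+01,  4.87110829e+01,  1.76980672e-02,
        8.08446157e-05,  2.12717157e-05]), 'eef_pos': array([ 174.06530802, -468.38957107,  244.81323335]), 'tcp_rot': array([-5.50662652e-04,  9.84217951e-01,  1.76959638e-01, -8.95442336e-05]), 'wrist_force': array([-0.28730578,  0.71383273, -0.45955608]), 'moment': array([0.01961897, 0.01774813, 0.05084894]), 'gripper_force': 0.0, 'opening': 85.41249607435726}
{'fx': 409.1813604892518, 'fy': 409.1813604892518, 'cx': 311.56752469207805, 'cy': 200.63959720431265, 'xyz': array([ 376.70218068,  -53.09222571, 1035.88182334]), 'rotation': array([ 0.70591928,  0.0593781 , -0.05693742, -0.70349864])}
{'fx': 425.5054740787326, 'fy': 425.5054740787326, 'cx': 310.71713900216776, 'cy': 194.4254339528677, 'xyz': array([442.25345653, 725.48413521, 757.47077981]), 'rotation': array([-0.05812307, -0.03494763,  0.39879283,  0.91452974])}
{'fx': 309.70691628693146, 'fy': 309.70691628693146, 'cx': 317.52800105392697, 'cy': 201.77135866283822, 'hand_eye': array([[-7.37213842e-04,  9.65105272e-01,  2.61861168e-01,
         6.66939186e+01],
       [ 9.99999532e-01,  8.75478044e-04, -4.11343839e-04,
         1.29524681e+00],
       [-6.26243811e-04,  2.61860742e-01, -9.65105465e-01,
        -1.28656302e+02],
       [ 0.00000000e+00,  0.00000000e+00,  0.00000000e+00,
         1.00000000e+00]])}
```

View pics/top0.png

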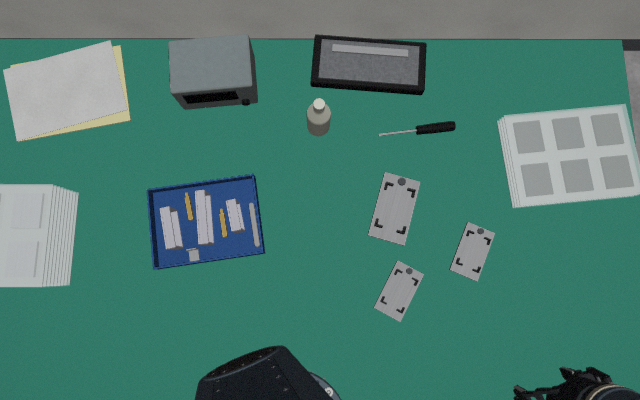

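View pics/side0.png

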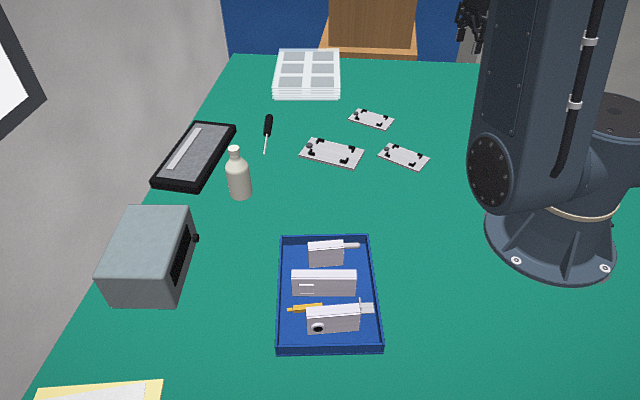

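Both views show three look-alikes standing in the crate, at top pixels (172,228), (204,217) and (235,215). In the side view they are at (333,319), (323,283) and (325,253). The round ring with the dark centre is on the one at side (318,327), which is top (172,228). The nest candidates in the top view are (395,209), (473,251) and (399,291). The largest is (395,209), with its stud at (402,182). I'll check these in close crops.

```bash
python3 - <<'E'
import cv2,numpy as np
t=cv2.imread('pics/top0.png');s=cv2.imread('pics/side0.png')
c=lambda im,x,y,w,h,k:cv2.resize(im[y:y+h,x:x+w],None,fx=k,fy=k,interpolation=cv2.INTER_CUBIC)
a=c(t,145,170,125,100,6)[:,:] ; cv2.imwrite('pics/c1.png',a)
b=np.zeros((560,800,3),np.uint8)
x=c(s,275,230,110,125,4); b[:500,:440]=x
y=c(t,360,165,70,85,5); b[:425,445:795]=y
cv2.imwrite('pics/c2.png',b)
E
```

```text
(no output)
```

View pics/c1.png

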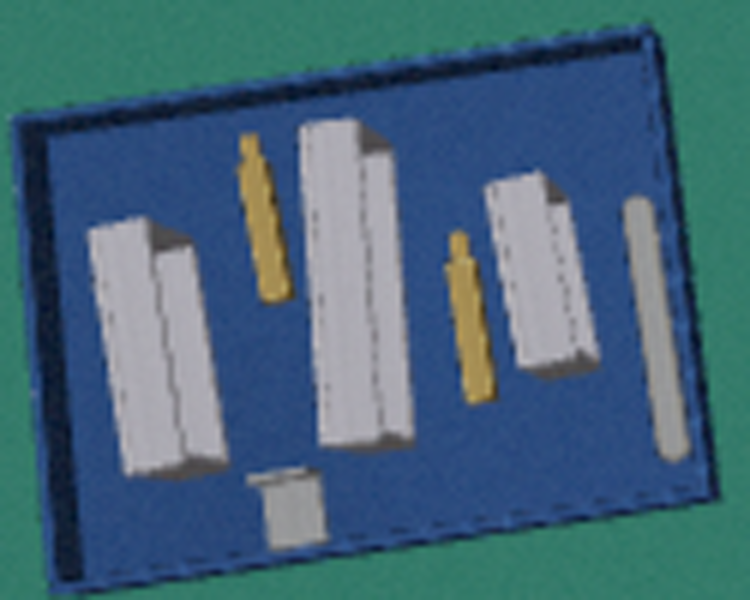

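View pics/c2.png

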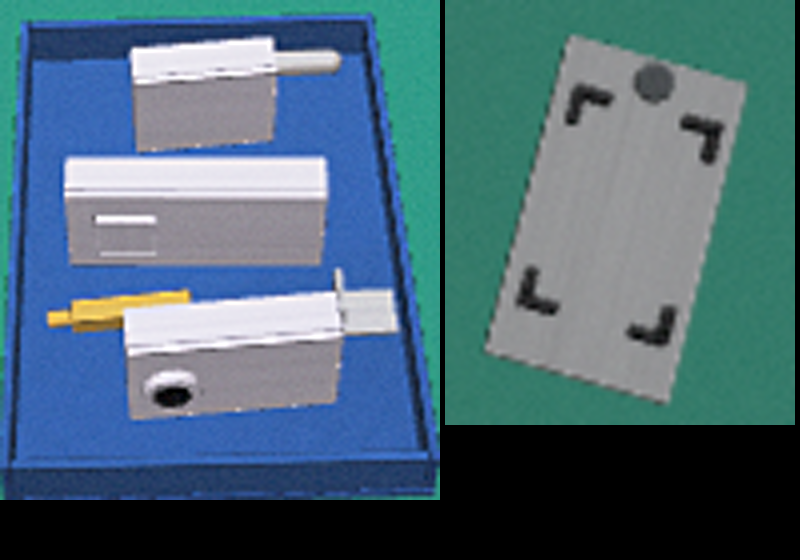

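The crop confirms it. The ringed housing has its ring facing +y at its +x end, at c2 (170,390). Its top face in c1 has corners (88,230), (147,217), (185,468) and (125,477). The nest plate in c2 has corners (570,35), (747,85), (668,405) and (487,352), with the stud at (654,82).

```bash
cat >> h.py <<'E'
from scipy.spatial.transform import Rotation as Ro
def R(q): return Ro.from_quat(np.array(q)[[1,2,3,0]]).as_matrix()
def pin(g,px,z):
    px=np.atleast_2d(px).astype(float)
    d=np.c_[(px[:,0]-g['cx'])/g['fx'],-(px[:,1]-g['cy'])/g['fy'],-np.ones(len(px))]@R(g['rotation']).T
    o=np.array(g['xyz']); return o+d*((z-o[2])/d[:,2])[:,None]
def wcam(g):
    T=np.array(g['hand_eye']); Rt=R(g['q']); return Rt@T[:3,:3], Rt@T[:3,3]+g['p']
def wri(g,px,z):
    px=np.atleast_2d(px).astype(float); Rc,o=wcam(g)
    u=px-[g['cx'],g['cy']]; r=np.hypot(*u.T); th=r/g['fx']; s=np.sin(th)/r
    d=np.c_[u[:,0]*s,-u[:,1]*s,-np.cos(th)]@Rc.T
    return o+d*((z-o[2])/d[:,2])[:,None]
def rect(P):  # corners in order: +x end a, +x end b, -x end b, -x end a
    P=P[:,:2]; c=P.mean(0); v=(P[0]+P[1]-P[2]-P[3])/2; w=(P[0]+P[3]-P[1]-P[2])/2
    return c.round(1), 'yaw',np.arctan2(v[1],v[0]).round(4),'yaw by sides',np.arctan2(-w[0],w[1]).round(4),'L,W',np.hypot(*v).round(1),np.hypot(*w).round(1)
E
python3 - <<'E'
from h import *
g=np.load('pics/top0.npz'); s=np.load('pics/side0.npz')
f=lambda P,k,o:(np.array(P)+.5)/k-.5+o
print('housing',rect(pin(g,f([(88,230),(147,217),(185,468),(125,477)],6,[145,170]),65)))
# side view top face: +x/+y front-left, ... c2 (125,348),(122,312),(335,295),(343,338)
print('side',rect(pin(s,f([(127,350),(124,312),(335,294),(343,333)],4,[275,230]),65)))
print('nest',rect(pin(g,f(np.array([(570,35),(747,85),(668,405),(487,352)])-[445,0],5,[360,165]),10)))
print('stud',pin(g,f(np.array([(654,82)])-[445,0],5,[360,165]),18).round(1))
print('crate',rect(pin(g,f([(12,117),(655,28),(718,498),(52,595)],6,[145,170]),36)))
E
```

```text
housing (array([472.3, 294.1]), 'yaw', np.float64(0.209), 'yaw by sides', np.float64(0.189), 'L,W', np.float64(101.3), np.float64(23.8))
side (array([471.9, 293.6]), 'yaw', np.float64(0.2165), 'yaw by sides', np.float64(0.2212), 'L,W', np.float64(99.3), np.float64(20.3))
nest (array([ 528.9, -258.7]), 'yaw', np.float64(-0.2736), 'yaw by sides', np.float64(-0.2824), 'L,W', np.float64(169.5), np.float64(93.5))
stud [[ 597.2 -277.3   18. ]]
crate (array([492.5, 213.7]), 'yaw', np.float64(0.1538), 'yaw by sides', np.float64(0.1459), 'L,W', np.float64(197.6), np.float64(269.5))
```

step_arm(
  commands=[
    [0.4, [0, 0, 0], 0.146],
    [0.4, [0.035, -0.03, 0], 0],
    [0.4, [0.035, -0.03, 0], 0],
    [0.4, [0.035, -0.03, 0], 0],
    [0.4, [0.035, -0.03, 0], 0],
    [0.4, [0.035, -0.03, 0], 0],
    [0.4, [0.035, -0.03, 0], 0],
    [0.4, [0.035, -0.03, 0], 0],
    [0.4, [0.035, -0.03, 0], 0],
    [0.4, [0.035, -0.03, 0], 0],
    [0.4, [0.0127, -0.041, 0], 0],
    [0.4, [0.0127, -0.041, 0], 0],
    [0.4, [0.0127, -0.041, 0], 0],
    [0.4, [0.0127, -0.041, 0], 0],
    [0.4, [0.0127, -0.041, 0], 0],
    [0.4, [0.0127, -0.041, 0], 0],
    [0.4, [0.0127, -0.041, 0], 0],
    [0.4, [0.0127, -0.041, 0], 0],
    [0.4, [0.0127, -0.041, 0], 0],
    [0.4, [0.0127, -0.041, 0], 0],
  ],
  force=30,
)

```text
time: 2.15
eef_pos: [482.1, 197.6, 251.0]
tcp_rot: [-0.039, 0.984, 0.171, -0.008]
wrist_force: [-0.1, -0.8, 0.5]
opening: 51.0
gripper_force: 0.0
```

step_arm(
  commands=[
    [0.4, [0, 0, 0.04], 0],
    [0.4, [0, 0, 0.04], 0],
    [0.4, [0, 0, 0], 0],
    [0.4, [0, 0, 0], 0],
    [0.4, [0, 0, 0], 0],
  ],
)

```text
time: 2.65
eef_pos: [481.8, 199.9, 173.7]
tcp_rot: [-0.041, 0.984, 0.172, -0.006]
wrist_force: [-0.3, 0.4, 0.1]
opening: 51.1
gripper_force: 0.0
```

```bash
python3 - <<'E'
from h import *
s,g=snap('wrist','w1'); print(s['time'],s['eef_pos'].round(1),s['opening'],'psi',2*np.arctan2(s['tcp_rot'][2],s['tcp_rot'][1]))
cv2.imwrite('pics/w1b.png',cv2.resize(g['color'][:,:,::-1],(800,500)))
E
```

```text
2.65 [481.8 199.9 173.7] 51.126722945820404 psi 0.34687262635368865
```

View pics/w1b.png

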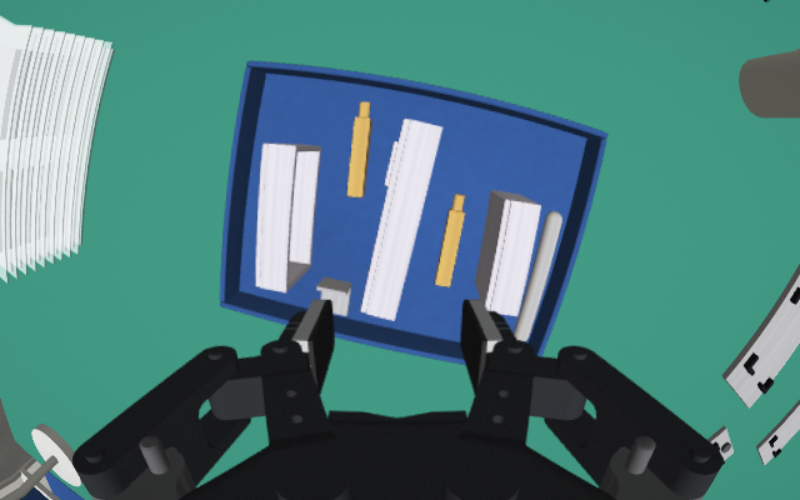

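The crate view from the wrist camera shows the ringed housing at (275,217), but the tool has picked up a small tilt. I'll work out how much.

```bash
python3 - <<'E'
from h import *
s=sensors.sense(); print(R(s['tcp_rot']).round(4)); print(s['joint_pos'].round(4), s['dq'].round(3))
E
```

```text
[[ 0.9405  0.3389 -0.026 ]
 [ 0.3399 -0.9372  0.0779]
 [ 0.002  -0.0821 -0.9966]]
[ 0.3458  0.2787 -0.1337  1.1565  0.0822  3.1406] [-0.    -0.    -0.006 -0.011  0.     0.001]
```

step_arm(
  commands=[
    [0.4, [0, 0, 0], 0.05],
    [0.4, [0, 0, 0], 0],
  ],
)

```text
time: 2.9
eef_pos: [486.0, 186.7, 173.1]
tcp_rot: [-0.046, 0.987, 0.156, -0.009]
wrist_force: [-0.5, 0.0, -0.5]
opening: 51.0
gripper_force: 0.0
```

```bash
python3 - <<'E'
from h import *
s=sensors.sense(); print(R(s['tcp_rot']).round(4)); print(s['joint_pos'].round(4), s['eef_pos'])
E
```

```text
[[ 0.9511  0.3074 -0.0314]
 [ 0.309  -0.947   0.0872]
 [-0.003  -0.0927 -0.9957]]
[ 0.3132  0.2808 -0.133   1.16    0.0928  3.1406] [485.98789862 186.7451062  173.11342477]
```

Joint 6 is at its limit, since psi = j1 + π − j6. I'll take the half-turn grasp instead.

step_arm(
  commands=[
    [0.4, [0, 0, 0], -0.145],
    [0.4, [0, 0, 0], -0.145],
    [0.4, [0, 0, 0], -0.145],
    [0.4, [0, 0, 0], -0.145],
    [0.4, [0, 0, 0], -0.145],
    [0.4, [0, 0, 0], -0.145],
    [0.4, [0, 0, 0], -0.145],
    [0.4, [0, 0, 0], -0.145],
    [0.4, [0, 0, 0], -0.145],
    [0.4, [0, 0, 0], -0.145],
    [0.4, [0, 0, 0], -0.145],
    [0.4, [0, 0, 0], -0.145],
    [0.4, [0, 0, 0], -0.145],
    [0.4, [0, 0, 0], -0.145],
    [0.4, [0, 0, 0], -0.145],
    [0.4, [0, 0, 0], -0.145],
    [0.4, [0, 0, 0], -0.145],
    [0.4, [0, 0, 0], -0.145],
    [0.4, [0, 0, 0], -0.145],
    [0.4, [0, 0, 0], -0.145],
  ],
)

```text
time: 4.9
eef_pos: [485.4, 187.8, 172.7]
tcp_rot: [-0.014, -0.04, 0.998, 0.044]
wrist_force: [-0.6, 0.3, -0.4]
opening: 51.0
gripper_force: 0.0
```

```bash
cat >> h.py <<'E'
def st(goal=None,yaw=None):
    s=sensors.sense(); M=R(s['tcp_rot']); print(s['time'],s['eef_pos'].round(1),'psi',np.arctan2(M[1,0],M[0,0]).round(4),'z',M[:,2].round(4),'j',s['joint_pos'].round(2),'F',s['wrist_force'].round(1),'op',round(s['opening'],1),'gf',round(s['gripper_force'],1))
    if goal is not None: print('tool shift',(M.T@(np.array(goal)-s['eef_pos'])).round(1))
E
python3 -c "
from h import *; st((464.2,292.3,173))"
```

```text
4.9 [485.4 187.8 172.7] psi -3.0598 z [-0.032   0.0869 -0.9957] j [ 0.32  0.28 -0.13  1.16  0.09  0.23] F [-0.6  0.3 -0.4] op 51.0 gf 0.0
tool shift [ 12.6 105.5   9.5]
```

The tilt persists, because the position demand went into j5 while j6 was pinned. Pinning j6 at the opposite limit and shifting towards −y should undo it.

step_arm(
  commands=[
    [0.4, [0, 0, -0.02], -0.145],
    [0.4, [0, 0, 0], -0.145],
    [0.4, [0, 0, 0], -0.145],
    [0.4, [0, 0, 0], -0.145],
    [0.4, [0, 0, 0], -0.145],
    [0.4, [0, 0, 0], -0.145],
    [0.4, [0, 0, 0], -0.145],
    [0.4, [0, 0, 0], -0.145],
    [0.4, [0, 0, 0], -0.145],
    [0.4, [0, 0, 0], -0.145],
    [0.4, [0, 0, 0], -0.145],
    [0.4, [0, 0, 0], -0.145],
    [0.4, [0, 0, 0], -0.145],
    [0.4, [0, 0, 0], -0.145],
    [0.4, [0, 0, 0], -0.145],
    [0.4, [0, 0, 0], -0.145],
    [0.4, [0, 0, 0], -0.145],
    [0.4, [0, 0, 0], -0.145],
    [0.4, [0, 0, 0], -0.145],
    [0.4, [0, 0, 0], -0.145],
  ],
)

```text
time: 6.9
eef_pos: [486.0, 186.0, 192.6]
tcp_rot: [-0.042, 0.996, -0.08, -0.019]
wrist_force: [-0.6, 0.6, 0.1]
opening: 51.0
gripper_force: 0.0
```

step_arm(
  commands=[
    [0.4, [0, 0, 0], -0.145],
    [0.4, [0, 0, 0], -0.145],
    [0.4, [0, 0, 0], -0.14],
    [0.4, [0, 0.02, 0], 0],
    [0.4, [0, 0.02, 0], 0],
    [0.4, [0, 0, 0], 0],
  ],
)

```text
time: 7.5
eef_pos: [494.5, 153.6, 188.2]
tcp_rot: [-0.042, 0.991, 0.124, -0.01]
wrist_force: [-0.6, 0.1, 0.2]
opening: 51.0
gripper_force: 0.0
```

```bash
python3 -c "
from h import *; st()"
```

```text
7.5 [494.5 153.6 188.2] psi 0.2494 z [-0.0302  0.0804 -0.9963] j [ 0.25  0.27 -0.1   1.2   0.09 -3.14] F [-0.6  0.1  0.2] op 51.0 gf 0.0
```

step_arm(
  commands=[
    [0.4, [0, 0.02, 0], 0],
    [0.4, [0, 0.02, 0], 0],
    [0.4, [0, 0.02, 0], 0],
    [0.4, [0, 0.02, 0], 0],
    [0.4, [0, 0, 0], 0],
  ],
)

```text
time: 8.0
eef_pos: [503.7, 114.7, 181.7]
tcp_rot: [-0.025, 0.995, 0.096, -0.008]
wrist_force: [-0.4, 0.3, 0.1]
opening: 51.3
gripper_force: 0.0
```

```bash
python3 -c "
from h import *; st()"
```

```text
8.0 [503.7 114.7 181.7] psi 0.1925 z [-0.0203  0.0489 -0.9986] j [ 0.19  0.28 -0.12  1.19  0.05 -3.14] F [-0.4  0.3  0.1] op 51.3 gf 0.0
```

step_arm(
  commands=[
    [0.4, [0, 0.02, 0], 0],
    [0.4, [0, 0.02, 0], 0],
    [0.4, [0, 0.02, 0], 0],
    [0.4, [0, 0.02, 0], 0],
    [0.4, [0, 0.02, 0], 0],
    [0.4, [0, 0, 0], 0],
  ],
)

```text
time: 8.6
eef_pos: [512.6, 65.4, 178.3]
tcp_rot: [-0.005, 0.998, 0.06, -0.006]
wrist_force: [0.6, -0.6, 0.1]
opening: 51.2
gripper_force: 0.0
```

```bash
python3 -c "
from h import *; st()"
```

```text
8.6 [512.6  65.4 178.3] psi 0.1202 z [-0.0117  0.0085 -0.9999] j [ 0.12  0.28 -0.12  1.18  0.01 -3.14] F [ 0.6 -0.6  0.1] op 51.2 gf 0.0
```

step_arm(
  commands=[
    [0.4, [0, 0.024, 0], 0],
    [0.4, [0, 0, 0], 0.145],
    [0.4, [0, 0, 0], 0.145],
    [0.4, [0, 0, 0], 0.145],
    [0.4, [0, 0, 0], 0.145],
    [0.4, [0, 0, 0], 0.145],
    [0.4, [0, 0, 0], 0.145],
    [0.4, [0, 0, 0], 0.145],
    [0.4, [0, 0, 0], 0.145],
    [0.4, [0, 0, 0], 0.145],
    [0.4, [0, 0, 0], 0.145],
    [0.4, [0, 0, 0], 0.145],
    [0.4, [0, 0, 0], 0.145],
    [0.4, [0, 0, 0], 0.145],
    [0.4, [0, 0, 0], 0.145],
    [0.4, [0, 0, 0], 0.145],
    [0.4, [0, 0, 0], 0.145],
    [0.4, [0, 0, 0], 0.145],
    [0.4, [0, 0, 0], 0.145],
    [0.4, [0, 0, 0], 0.145],
  ],
)

```text
time: 10.6
eef_pos: [514.2, 54.2, 178.1]
tcp_rot: [-0.005, -0.24, 0.971, 0.001]
wrist_force: [0.6, 0.5, 0.9]
opening: 51.4
gripper_force: 0.0
```

step_arm(
  commands=[
    [0.4, [0, 0, 0], 0.145],
    [0.4, [0, 0, 0], 0.13],
    [0.4, [0, 0, 0], 0],
  ],
)

```text
time: 10.9
eef_pos: [514.1, 54.3, 178.1]
tcp_rot: [-0.005, -0.107, 0.994, 0.0]
wrist_force: [0.9, 0.1, -0.9]
opening: 51.4
gripper_force: 0.0
```

```bash
python3 -c "
from h import *; st((464.2,292.3,110))"
```

```text
10.9 [514.1  54.3 178.1] psi -2.9281 z [-0.0107 -0.001  -0.9999] j [ 0.11  0.28 -0.12  1.18  0.   -0.11] F [ 0.9  0.1 -0.9] op 51.4 gf 0.0
tool shift [ -2.3 243.1  68.3]
```

step_arm(
  commands=[
    [0.4, [0, 0.0405, 0], 0],
    [0.4, [0, 0.0405, 0], 0],
    [0.4, [0, 0.0405, 0], 0],
    [0.4, [0, 0.0405, 0], 0],
    [0.4, [0, 0.0405, 0], 0],
    [0.4, [-0.002, 0.0405, 0], 0],
    [0.4, [0, 0, 0.034], 0],
    [0.4, [0, 0, 0.034], 0],
    [0.4, [0, 0, 0], 0],
    [0.4, [0, 0, 0], 0],
  ],
)

```text
time: 11.9
eef_pos: [463.2, 292.1, 111.0]
tcp_rot: [-0.006, -0.109, 0.994, 0.0]
wrist_force: [0.6, 0.1, 0.9]
opening: 51.1
gripper_force: 0.0
```

```bash
python3 - <<'E'
from h import *
st((464.2,292.3,45))
s,g=snap('wrist','w2')
cv2.imwrite('pics/w2b.png',cv2.resize(g['color'][:,:,::-1],(800,500)))
E
```

```text
11.9 [463.2 292.1 111. ] psi -2.9234 z [-0.0112 -0.0012 -0.9999] j [ 0.56  0.38 -0.15  1.05  0.    0.34] F [0.6 0.1 0.9] op 51.1 gf 0.0
tool shift [-1.8 -0.1 66. ]
```

View pics/w2b.png

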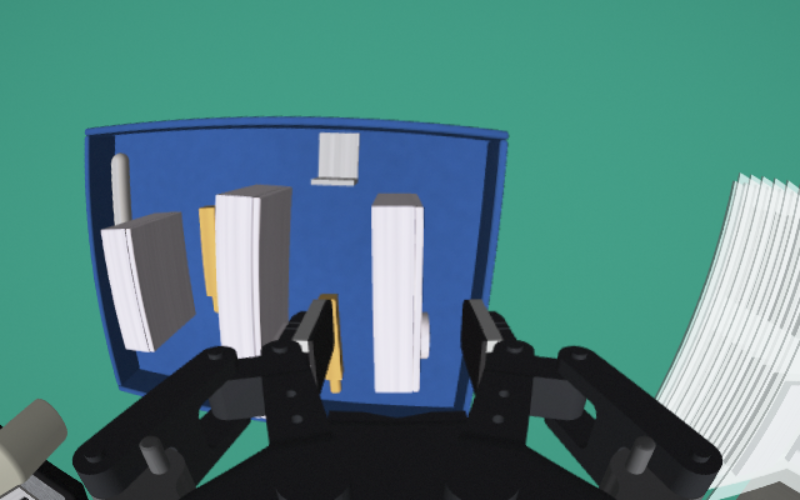

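The housing's top face is at (372,207), (421,207), (421,391) and (373,391), centred between the pads, with its ring to the right at (425,335).

```bash
python3 - <<'E'
from h import *
g=np.load('pics/w2.npz')
# +x end is image bottom; +y is right
print(rect(wri(g,np.array([(420,391),(374,391),(372,207),(421,207)])/1.25,65)))
E
```

```text
(array([472.9, 292.8]), 'yaw', np.float64(0.2198), 'yaw by sides', np.float64(0.2171), 'L,W', np.float64(99.2), np.float64(23.7))
```

step_arm(
  commands=[
    [0.4, [0, 0, 0.022], 0],
    [0.4, [0, 0, 0.022], 0],
    [0.4, [0, 0, 0.022], 0],
    [0.4, [0, 0, 0], 0],
    [1, [0, 0, 0], 0],
    [1, [0, 0, 0], 0],
    [1, [0, 0, 0], 0],
    [1, [0, 0, 0], 0],
    [1, [0, 0, 0], 0],
    [1, [0, 0, 0], 0],
    [1, [0, 0, 0], 0],
  ],
  force=45,
)

```text
time: 13.05
eef_pos: [463.6, 293.1, 46.5]
tcp_rot: [-0.004, -0.108, 0.994, 0.001]
wrist_force: [-1.7, 0.3, 7.4]
opening: 23.0
gripper_force: 43.6
```

step_arm(
  commands=[
    [1, [0, 0, -0.02], 0],
    [1, [0, 0, -0.03], 0],
    [1, [0, 0, -0.035], 0],
    [1, [0, 0, -0.035], 0],
    [1, [0, 0, 0], 0],
    [1, [0.0034, -0.0392, 0], 0],
    [1, [0.0034, -0.0392, 0], 0],
    [1, [0.0034, -0.0392, 0], 0],
    [1, [0.0034, -0.0392, 0], 0],
    [1, [0.0034, -0.0392, 0], 0],
    [1, [0.0034, -0.0392, 0], 0],
    [1, [0.0034, -0.0392, 0], 0],
    [1, [0, 0, 0], 0.124],
    [1, [0, 0, 0], 0.124],
    [1, [0, 0, 0], 0.124],
    [1, [0, 0, 0], 0.124],
    [1, [0, 0, 0], 0],
  ],
)

```text
time: 14.75
eef_pos: [499.5, 19.2, 164.6]
tcp_rot: [-0.005, 0.141, 0.99, -0.001]
wrist_force: [-0.5, 0.2, -1.0]
opening: 23.0
gripper_force: 44.9
```

```bash
python3 - <<'E'
from h import *
st((500,20,45))
s,g=snap('wrist','w3'); s2,g2=snap('side','s3')
a=g['color'][60:400,120:520,::-1]; b=g2['color'][80:335,230:530,::-1]
cv2.imwrite('pics/v3.png',np.hstack([cv2.resize(a,(400,340)),cv2.resize(b,(400,340))]))
E
```

```text
14.75 [499.5  19.2 164.6] psi 2.8596 z [-1.000e-02 -7.000e-04 -9.999e-01] j [ 0.04  0.25 -0.19  1.14 -0.    0.32] F [-0.5  0.2 -1. ] op 23.0 gf 44.9
tool shift [ -1.4   1.3 119.6]
```

View pics/v3.png

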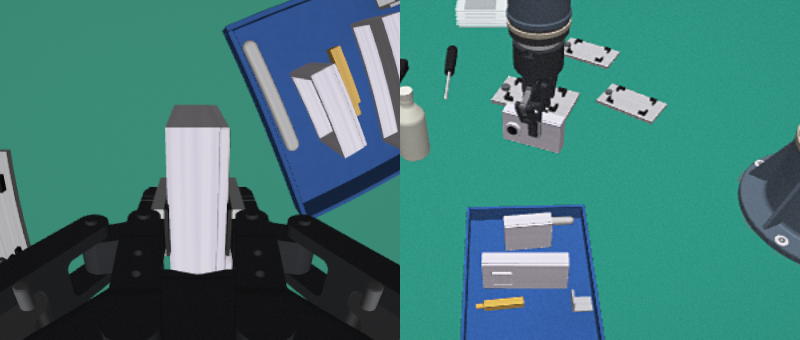

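The housing is held upright, with its ring facing the side camera at (513,129) in the picture. I'll lower it onto the mat.

step_arm(
  commands=[
    [1, [0, 0, 0.04], 0],
    [1, [0, 0, 0.04], 0],
    [1, [0, 0, 0.025], 0],
    [1, [0, 0, 0.01], 0],
    [1, [0, 0, 0.003], 0],
    [1, [0, 0, 0.002], 0],
    [1, [0, 0, 0], 0],
  ],
)

```text
time: 15.55
eef_pos: [498.9, 19.2, 45.3]
tcp_rot: [-0.004, 0.139, 0.99, -0.001]
wrist_force: [0.4, -0.1, -1.8]
opening: 22.8
gripper_force: 45.0
```

step_arm(
  commands=[
    [1, [0, 0, 0.0015], 0],
    [1, [0, 0, 0.0015], 0],
    [1, [0, 0, 0], 0],
  ],
)

```text
time: 15.85
eef_pos: [498.5, 19.2, 41.6]
tcp_rot: [-0.005, 0.139, 0.99, -0.001]
wrist_force: [0.9, -0.5, 0.1]
opening: 23.3
gripper_force: 45.3
```

step_arm(
  commands=[
    [1, [0, 0, 0.001], 0],
    [1, [0, 0, 0.0005], 0],
    [1, [0, 0, 0], 0],
    [1, [0, 0, 0], 0],
  ],
)

```text
time: 16.25
eef_pos: [498.6, 19.3, 41.4]
tcp_rot: [-0.004, 0.139, 0.99, -0.001]
wrist_force: [-9.8, -0.1, 32.1]
opening: 23.4
gripper_force: 47.1
```

step_arm(
  commands=[
    [0.65, [0, 0, 0], 0],
    [0.6, [0, 0, 0], 0],
    [0.5, [0, 0, 0], 0],
    [0.4, [0, 0, 0], 0],
    [0.4, [0, 0, 0], 0],
    [0.4, [0, 0, 0], 0],
    [0.4, [0, 0, -0.025], 0],
    [0.4, [0, 0, -0.03], 0],
    [0.4, [0, 0, -0.03], 0],
    [0.6, [0, 0, 0], 0],
    [0.8, [0, 0.0, 0], 0],
    [1, [0, 0.0, 0], 0],
    [1, [0, 0, 0], 0],
  ],
)

```text
time: 17.55
eef_pos: [498.3, 19.2, 123.7]
tcp_rot: [-0.006, 0.139, 0.99, -0.001]
wrist_force: [-0.2, -0.4, 0.8]
opening: 0.1
gripper_force: 0.0
```

```bash
python3 - <<'E'
from h import *
st()
s,g=snap('wrist','w4'); s2,g2=snap('side','s4')
a=g['color'][60:400,120:520,::-1]; b=g2['color'][80:335,230:530,::-1]
cv2.imwrite('pics/v4.png',np.hstack([cv2.resize(a,(400,340)),cv2.resize(b,(400,340))]))
E
```

```text
17.55 [498.3  19.2 123.7] psi 2.8618 z [-1.240e-02 -7.000e-04 -9.999e-01] j [ 0.04  0.28 -0.26  1.04 -0.    0.32] F [-0.2 -0.4  0.8] op 0.1 gf 0.0
```

View pics/v4.png

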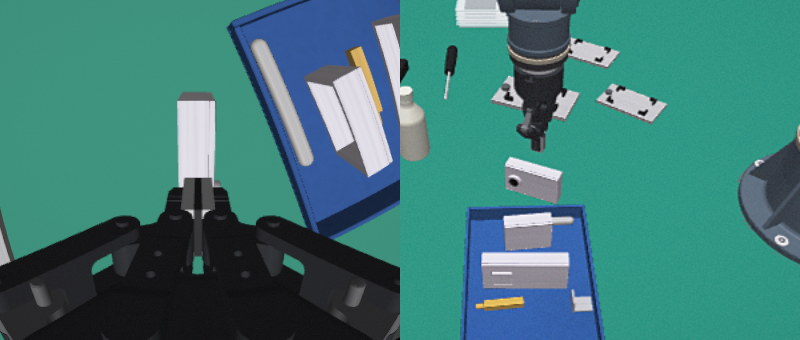

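The housing stands free on the mat. Next I'll move the shut fingers to its ring (+y) side and push the top towards −y.

step_arm(
  commands=[
    [1, [-0.0095, 0.023, 0], 0],
    [1, [0, 0.023, 0], 0],
    [1, [0, 0, 0.03], 0],
    [1, [0, 0, 0.0317], 0],
    [1, [0, 0, 0], 0],
    [1, [0, -0.006, 0], 0],
    [1, [0, -0.006, 0], 0],
    [1, [0, -0.004, 0], 0],
    [1, [0, -0.004, 0], 0],
    [1, [0, -0.004, 0], 0],
    [1, [0, -0.004, 0], 0],
    [1, [0, -0.004, 0], 0],
    [1, [0, -0.004, 0], 0],
    [1, [0, -0.004, 0], 0],
  ],
)

```text
time: 19.05
eef_pos: [508.9, 22.0, 62.9]
tcp_rot: [-0.005, 0.139, 0.99, -0.001]
wrist_force: [0.1, -0.7, 0.2]
opening: -0.6
gripper_force: 0.1
```

step_arm(
  commands=[
    [1, [0, -0.004, 0], 0],
    [1, [0, -0.004, 0], 0],
    [1, [0, -0.004, 0], 0],
    [1, [0, 0, 0], 0],
    [1, [0, 0, 0], 0],
    [1, [0, 0.02, 0], 0],
    [1, [0, 0, -0.035], 0],
    [1, [0, 0, -0.035], 0],
    [0.5, [0, 0, 0], 0],
    [0, [0, 0, 0], 0],
    [0, [0, 0, 0], 0],
  ],
)

```text
time: 20.15
eef_pos: [511.5, 30.1, 132.0]
tcp_rot: [-0.006, 0.139, 0.99, -0.001]
wrist_force: [0.3, -0.5, -0.6]
opening: 42.9
gripper_force: 0.0
```

```bash
python3 - <<'E'
from h import *
st()
s,g=snap('wrist','w5'); s2,g2=snap('top','t5')
a=g['color'][60:400,120:520,::-1]; b=cv2.resize(g2['color'][150:270,240:380,::-1],None,fx=4,fy=4,interpolation=cv2.INTER_CUBIC)
c=np.zeros((600,800,3),np.uint8); c[:255,:300]=cv2.resize(a,(300,255)); c=np.zeros((600,800,3),np.uint8)
c[:204,:240]=cv2.resize(a,(240,204)); c[:480,240:800]=b
cv2.imwrite('pics/v5.png',c)
E
```

```text
20.15 [511.5  30.1 132. ] psi 2.8619 z [-1.190e-02 -8.000e-04 -9.999e-01] j [ 0.06  0.3  -0.21  1.07 -0.    0.34] F [ 0.3 -0.5 -0.6] op 42.9 gf 0.0
```

View pics/v5.png

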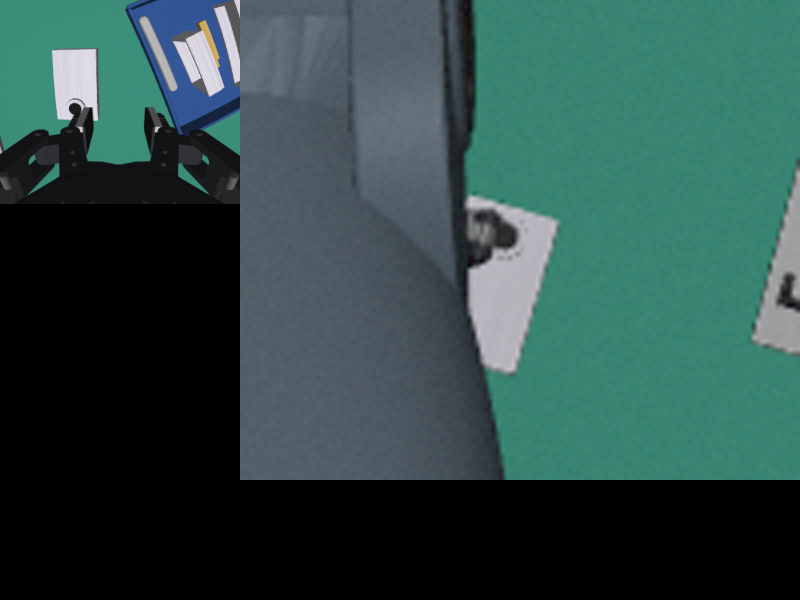

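It has toppled flat, ring up, with the ring at the +x end: ring at (75,107) in the wrist view, right-hand top corners at (557,220) and (515,373) in the top crop. I'll get a rough centre from those and move over it for a clean measurement.

```bash
python3 - <<'E'
from h import *
g=np.load('pics/t5.npz')
P=pin(g,(np.array([(557,220),(515,373)])-[240,0]+.5)/4-.5+[240,150],24)[:,:2]
v=P[0]-P[1]; a=np.arctan2(v[1],v[0]); c=P.mean(0)+30*np.array([-np.sin(a),np.cos(a)])
print(P,a,np.hypot(*v),c)
u=np.array([np.cos(a),np.sin(a)])
st(list(c-45*u)+[140])
E
```

```text
[[534.80434332 -67.60048119]
 [439.30956264 -41.79634594]] -0.2639123427753473 98.91969739223181 [494.88273569 -25.73710964]
20.25 [511.4  30.  131.9] psi 2.8618 z [-1.240e-02 -8.000e-04 -9.999e-01] j [ 0.06  0.3  -0.21  1.07 -0.    0.34] F [ 0.6 -0.1 -0.3] op 58.5 gf 0.0
tool shift [ 45.6 -58.9  -7.4]
```

step_arm(
  commands=[
    [0, [0.023, -0.0295, 0], 0],
    [0, [0.023, -0.0295, 0], 0],
    [0, [0, 0, 0], 0],
    [0, [0, 0, 0], 0],
  ],
)

```text
time: 20.65
eef_pos: [451.1, -14.2, 133.3]
tcp_rot: [-0.005, 0.14, 0.99, -0.001]
wrist_force: [0.6, 0.9, 0.2]
opening: 85.3
gripper_force: 0.0
```

```bash
cat >> h.py <<'E'
def white(g,lo=170,box=None):
    c=g['color']; m=((c.min(2)>lo)).astype(np.uint8)
    if box: x0,y0,x1,y1=box; k=np.zeros_like(m); k[y0:y1,x0:x1]=1; m*=k
    m=cv2.morphologyEx(m,cv2.MORPH_CLOSE,np.ones((5,5)))
    n,l,s,ce=cv2.connectedComponentsWithStats(m)
    return l,s,ce
E
python3 - <<'E'
from h import *
st()
s,g=snap('wrist','w6'); g=np.load('pics/w6.npz')
l,S,ce=white(g,150)
for i in np.argsort(-S[1:,4])[:4]+1:
    cs,_=cv2.findContours((l==i).astype(np.uint8),0,2); h=cv2.approxPolyDP(cv2.convexHull(cs[0]),6,True)[:,0]
    print(S[i],h.tolist())
E
```

```text
20.65 [451.1 -14.2 133.3] psi 2.8607 z [-1.110e-02 -6.000e-04 -9.999e-01] j [-0.03  0.18 -0.37  1.04 -0.    0.25] F [0.6 0.9 0.2] op 85.3 gf 0.0
[ 281  198   74  107 7160] [[353, 199], [350, 303], [286, 304], [281, 199]]
[  42   91   48  125 4152] [[48, 91], [89, 94], [82, 215], [43, 201]]
[   0  332   50   68 2549] [[25, 332], [49, 366], [34, 399], [0, 399], [0, 338]]
[ 564  122   29  140 2227] [[579, 122], [592, 251], [577, 261], [564, 130]]
```

```bash
python3 - <<'E'
from h import *
g=np.load('pics/w6.npz')
P=wri(g,[(350,303),(286,304),(281,199),(353,199)],24); print(P.round(1)); print(rect(P))
c=g['color']
print(c[180:210,317].min(1)); print(c[296:316,330].min(1)); print(c[250,272:292].min(1)); print(c[250,344:362].min(1))
cv2.imwrite('pics/v6.png',np.vstack([cv2.resize(g['color'][170:370,180:460,::-1],None,fx=2.8,fy=2.8)]))
E
```

```text
[[548.9 -13.1  24. ]
 [533.9 -69.4  24. ]
 [439.1 -42.4  24. ]
 [455.   12.8  24. ]]
(array([494.2, -28.1]), 'yaw', np.float64(-0.2731), 'yaw by sides', np.float64(-0.2703), 'L,W', np.float64(98.0), np.float64(57.9))
[ 59  59  58  58  58  58  58  59  57  58  58  62  78  89  88  87  89 102
 143 188 213 212 212 212 211 211 212 212 210 210]
[205 218 211 210 211 211 211 212 196 118  59  57  58  57  58  58  58  58
  57  58]
[ 58  58  57  58  58  59  59  57  58  69 111 201 209 210 207 204 206 206
 205 205]
[213 212 211 211 211 210 210 211 211 115  67  58  59  58  58  58  57  58]
```

View pics/v6.png

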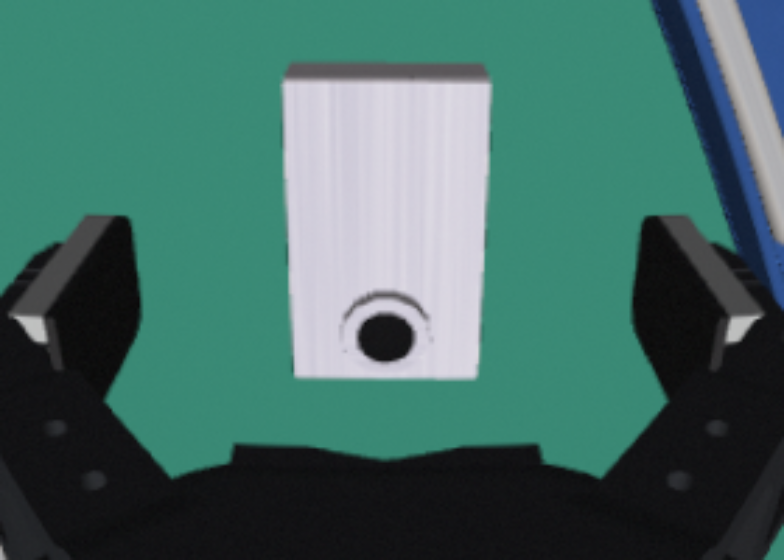

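The close view shows the housing lying flat with its ring towards the bottom (+x) end, centre at about (494,-28). I'll go over the middle and grip its long sides.

```bash
python3 -c "
from h import *; st((494.2,-28.1,60)); st((494.2,-28.1,16))"
```

```text
20.7 [451.8 -13.9 133.3] psi 2.8614 z [-1.070e-02 -5.000e-04 -9.999e-01] j [-0.03  0.18 -0.37  1.04 -0.    0.25] F [0.5 0.  0.6] op 85.2 gf 0.0
tool shift [-45.4  -1.7  72.9]
20.7 [451.8 -13.9 133.3] psi 2.8614 z [-1.070e-02 -5.000e-04 -9.999e-01] j [-0.03  0.18 -0.37  1.04 -0.    0.25] F [0.5 0.  0.6] op 85.2 gf 0.0
tool shift [-45.9  -1.5 116.9]
```

step_arm(
  commands=[
    [0, [-0.023, -0.0015, 0], -0.008],
    [0, [-0.023, 0, 0], 0],
    [0, [0, 0, 0.04], 0],
    [0, [0, 0, 0.035], 0],
    [0, [0, 0, 0.025], 0],
    [0, [0, 0, 0.017], 0],
    [0, [0, 0, 0], 0],
    [0.5, [0, 0, 0], 0],
    [1, [0, 0, 0], 0],
    [1, [0, 0, 0], 0],
    [1, [0, 0, 0], 0],
    [1, [0, 0, 0], 0],
    [1, [0, 0, 0], 0],
  ],
  force=50,
)

```text
time: 22.0
eef_pos: [495.2, -27.9, 17.3]
tcp_rot: [-0.004, 0.135, 0.991, -0.001]
wrist_force: [-0.9, 1.7, 7.1]
opening: 58.6
gripper_force: 54.8
```

```bash
python3 -c "
from h import *; st()"
```

```text
22.0 [495.2 -27.9  17.3] psi 2.8699 z [-8.4e-03 -6.0e-04 -1.0e+00] j [-0.06  0.38 -0.43  0.78 -0.    0.22] F [-0.9  1.7  7.1] op 58.6 gf 54.8
```

step_arm(
  commands=[
    [1, [0, 0, -0.02], 0],
    [1, [0, 0, -0.03], 0],
    [1, [0, 0, -0.035], 0],
    [1, [0, 0, -0.035], 0],
    [1, [0, 0, 0], 0],
  ],
)

```text
time: 22.5
eef_pos: [498.0, -28.0, 140.9]
tcp_rot: [-0.002, 0.135, 0.991, -0.001]
wrist_force: [0.3, 0.2, -1.2]
opening: 59.3
gripper_force: 54.7
```

```bash
python3 -c "
from h import *
g=np.load('pics/top0.npz'); print(pin(g,[(319,130)],5),pin(g,[(319,104)],150)); st((600,-154,137))"
```

```text
[[736.35030868 -68.04904297   5.        ]] [[747.74684149 -65.9007778  150.        ]]
22.5 [498.  -28.  140.9] psi 2.8698 z [-0.0032 -0.0012 -1.    ] j [-0.06  0.26 -0.24  1.07 -0.    0.22] F [ 0.3  0.2 -1.2] op 59.3 gf 54.7
tool shift [-132.   -94.     3.8]
```

step_arm(
  commands=[
    [1, [-0.033, -0.0235, 0], 0],
    [1, [-0.033, -0.0235, 0], 0],
    [1, [-0.033, -0.0235, 0], 0],
    [1, [-0.033, -0.0235, 0], 0],
    [1, [0, 0, 0], 0],
    [1, [0, 0, 0], 0],
  ],
)

```text
time: 23.1
eef_pos: [597.3, -154.4, 134.3]
tcp_rot: [-0.006, 0.136, 0.991, -0.001]
wrist_force: [-0.8, 0.4, -1.5]
opening: 58.7
gripper_force: 54.6
```

```bash
cat > n.py <<'E'
from h import *
import sys
f=sys.argv[1]; snap('wrist',f); st(); g=np.load(f'pics/{f}.npz'); Rc,o=wcam(g)
def proj(P):
    d=(np.atleast_2d(P)-o)@Rc; th=np.arctan2(np.hypot(d[:,0],d[:,1]),-d[:,2]); r=g['fx']*th/np.hypot(d[:,0],d[:,1])
    return np.c_[g['cx']+d[:,0]*r,g['cy']-d[:,1]*r]
# rectify the nest's plane (z=zp) around the guess, 2 px/mm, nest x to the right, nest y up
def rectify(zp,c=(528.9,-258.7),yaw=-.278,k=2,W=120,H=80):
    X,Y=np.meshgrid(np.arange(-W,W,1/k),np.arange(H,-H,-1/k)); u=np.array([np.cos(yaw),np.sin(yaw)])
    P=np.stack([c[0]+X*u[0]-Y*u[1],c[1]+X*u[1]+Y*u[0],0*X+zp],-1).reshape(-1,3)
    m=proj(P).astype(np.float32).reshape(X.shape+(2,)); return cv2.remap(g['color'],m[...,0],m[...,1],1),X,Y
im,X,Y=rectify(20); gray=im.max(2)
b=gray<60
n,l,S,ce=cv2.connectedComponentsWithStats(b.astype(np.uint8))
for i in range(1,n):
    if 40<S[i,4]<4000:
        x,y,w,h,a=S[i]; print('dark x',X[0,x],X[0,x+w-1],'y',Y[y,0],Y[y+h-1,0],'area',a/4)
im,X,Y=rectify(10); w=((im.min(2)>90)).astype(np.uint8)
n,l,S,ce=cv2.connectedComponentsWithStats(w); i=1+np.argmax(S[1:,4]); x,y,ww,h,a=S[i]
print('plate x',X[0,x],X[0,x+ww-1],'y',Y[y,0],Y[y+h-1,0],'area',a/4)
cs,_=cv2.findContours((l==i).astype(np.uint8),0,1); cs=max(cs,key=len); r=cv2.minAreaRect(cs); print('rect',(r[0][0]/2-120,80-r[0][1]/2),np.array(r[1])/2,r[2])
# colour profile across rows for sanity
print('row y=0',im[160,::16].min(1)); print('col x=0',im[::12,240].min(1))
E
python3 n.py w7
```

```text
23.15 [ 596.9 -153.6  134.6] psi 2.8696 z [-1.150e-02 -3.000e-04 -9.999e-01] j [-0.25  0.5   0.1   1.18 -0.    0.02] F [ 0.1  0.6 -1.6] op 58.9 gf 54.6
dark x -79.5 -19.5 y 50.0 49.0 area 49.25
dark x -14.0 7.0 y 50.0 49.0 area 19.25
dark x 40.5 69.5 y 50.0 49.0 area 21.5
dark x -57.0 -37.5 y 39.0 17.5 area 229.75
dark x 38.0 58.5 y 39.0 17.5 area 247.0
dark x 59.5 74.5 y 11.0 -2.5 area 60.75
dark x -57.0 -38.0 y -16.0 -39.5 area 273.5
dark x 37.5 58.0 y -16.0 -39.5 area 300.5
dark x 114.5 119.5 y -18.0 -46.5 area 118.0
plate x -84.0 85.5 y 46.0 -49.5 area 14444.0
rect (0.75, -1.75) [ 95.5 169.5] 90.0
row y=0 [ 48  47  47  48  49 149 150 151 152 153 154 153 155 155 155 155 155 155
 155 155 154 153 153  35  69  70  49  50  49  50]
col x=0 [ 93  94  95  98  50  50 150 150 152 158 153 150 153 157 155 152 155 154
 154 150 150 156  50  49  49  50  48]
```

```bash
python3 - <<'E'
from h import *
g=np.load('pics/w7.npz'); T=g['hand_eye']; zt=24-17.3
c=g['color'].astype(int)
# rectify plane tool z=-zt : tool x,y grid at .5mm
X,Y=np.meshgrid(np.arange(60,20,-.5),np.arange(-40,40,.5)); X=X.T;Y=Y.T
P=np.stack([X,Y,0*X-zt],-1).reshape(-1,3); d=(P-T[:3,3])@T[:3,:3]
rr=np.hypot(d[:,0],d[:,1]); r=g['fx']*np.arctan2(rr,-d[:,2])/rr
m=np.c_[g['cx']+d[:,0]*r,g['cy']-d[:,1]*r].astype(np.float32).reshape(X.shape+(2,))
im=cv2.remap(g['color'],m[...,0],m[...,1],1).min(2)
b=im>180
for j in range(40,121,20): k=np.where(b[:,j])[0]; print('y',Y[0,j],'x edge',X[k[0],0] if len(k) else None)
for i in range(24,80,10): k=np.where(b[i])[0]; print('x',X[i,0],'y',Y[0,k[0]],Y[0,k[-1]] if len(k) else None)
st((530.1,-260.5,60))
E
```

```text
y -20.0 x edge 49.5
y -10.0 x edge None
y 0.0 x edge 49.5
y 10.0 x edge 49.0
y 20.0 x edge 49.0
x 48.0 y -28.5 28.5
x 43.0 y -29.5 28.5
x 38.0 y -28.5 28.5
x 33.0 y -28.5 28.0
x 28.0 y -28.5 28.0
x 23.0 y -28.5 28.5
23.15 [ 596.9 -153.6  134.6] psi 2.8696 z [-1.150e-02 -3.000e-04 -9.999e-01] j [-0.25  0.5   0.1   1.18 -0.    0.02] F [ 0.1  0.6 -1.6] op 58.9 gf 54.6
tool shift [  34.8 -120.6   75.4]
```

step_arm(
  commands=[
    [1, [0.0118, -0.0402, 0], 0.006],
    [1, [0.0117, -0.0402, 0], 0],
    [1, [0.0117, -0.0401, 0], 0],
    [1, [0, 0, 0.04], 0],
    [1, [0, 0, 0.035], 0],
    [1, [0, 0, 0], 0],
    [1, [0, 0, 0], 0],
    [1, [0, 0, 0], 0],
  ],
)

```text
time: 23.95
eef_pos: [531.0, -260.2, 63.1]
tcp_rot: [-0.004, 0.138, 0.99, -0.001]
wrist_force: [0.7, -0.2, -1.5]
opening: 58.9
gripper_force: 54.9
```

```bash
python3 -c "
from h import *; st((529.7,-260.4,29))"
```

```text
23.95 [ 531.  -260.2   63.1] psi 2.8646 z [-0.0083 -0.0019 -1.    ] j [-0.45  0.5  -0.1   0.98 -0.01 -0.18] F [ 0.7 -0.2 -1.5] op 58.9 gf 54.9
tool shift [ 1.  -0.4 34.1]
```

step_arm(
  commands=[
    [1, [0.001, -0.0005, 0.01], 0],
    [1, [0, 0, 0.01], 0],
    [1, [0, 0, 0], 0],
    [1, [0, 0, 0], 0],
    [1, [0, 0, 0], 0],
  ],
)

```text
time: 24.45
eef_pos: [528.7, -260.6, 41.1]
tcp_rot: [-0.005, 0.138, 0.99, -0.001]
wrist_force: [0.4, -0.5, -0.9]
opening: 58.9
gripper_force: 54.9
```

```bash
python3 -c "
from h import *; st((529.7,-260.4,29)); s=[]
"; sed -e 's/^snap.*st();/st();/' n.py > /dev/null; python3 n.py w8 | head -8
```

```text
24.45 [ 528.7 -260.6   41.1] psi 2.8638 z [-1.050e-02 -8.000e-04 -9.999e-01] j [-0.46  0.52 -0.13  0.93 -0.01 -0.18] F [ 0.4 -0.5 -0.9] op 58.9 gf 54.9
tool shift [-1.   0.5 12.1]
24.5 [ 528.7 -260.6   41.1] psi 2.8637 z [-1.040e-02 -8.000e-04 -9.999e-01] j [-0.46  0.52 -0.13  0.93 -0.01 -0.18] F [ 0.2  0.1 -0.6] op 59.0 gf 54.9
dark x -57.5 -38.5 y 36.0 16.0 area 159.75
dark x -57.5 -39.0 y -19.5 -40.0 area 145.0
plate x -84.0 69.5 y 45.5 -49.0 area 12217.5
rect (-7.25, -1.75) [ 94.5 153.5] 90.0
row y=0 [ 49  49  48  49  49 152 151 153 153  83 186 186 185 184 184 184 183 184
 182 183 183 182  12  13  12  14  16  13  14  12]
col x=0 [ 50  49  49  50  49  50 151 151 185 187 190 189 182 180 184 181 179 179
```

step_arm(
  commands=[
    [1, [0, 0, 0.004], 0],
    [1, [0, 0, 0.004], 0],
    [1, [0, 0, 0.003], 0],
    [1, [0, 0, 0], 0],
    [1, [0, 0, 0], 0],
  ],
)

```text
time: 25.0
eef_pos: [528.3, -260.5, 29.8]
tcp_rot: [-0.005, 0.138, 0.99, -0.001]
wrist_force: [0.3, 0.5, -1.0]
opening: 58.7
gripper_force: 54.9
```

step_arm(
  commands=[
    [1, [0, 0, 0.0015], 0],
    [1, [0, 0, 0], 0],
    [1, [0, 0, 0], 0],
  ],
)

```text
time: 25.3
eef_pos: [528.4, -260.5, 28.4]
tcp_rot: [-0.005, 0.138, 0.99, -0.001]
wrist_force: [0.0, -0.4, -1.6]
opening: 58.7
gripper_force: 54.9
```

```bash
python3 -c "
from h import *; st((529.1,-260.6,27.3))"
```

```text
25.3 [ 528.4 -260.5   28.4] psi 2.8638 z [-1.060e-02 -7.000e-04 -9.999e-01] j [-0.46  0.53 -0.15  0.91 -0.01 -0.18] F [ 0.  -0.4 -1.6] op 58.7 gf 54.9
tool shift [-0.7  0.1  1.1]
```

There's no contact force well below the height of the stops, so it's between them. I'll seat it and release.

step_arm(
  commands=[
    [1, [-0.0005, 0, 0.001], 0],
    [1, [0, 0, 0.0005], 0],
    [1, [0, 0, 0], 0],
  ],
)

```text
time: 25.6
eef_pos: [529.0, -260.7, 27.3]
tcp_rot: [-0.005, 0.138, 0.99, -0.001]
wrist_force: [-1.4, 1.6, 4.9]
opening: 59.1
gripper_force: 55.7
```

step_arm(
  commands=[
    [0.25, [0, 0, 0], 0],
    [0.2, [0, 0, 0], 0],
    [0.1, [0, 0, 0], 0],
    [0, [0, 0, 0], 0],
    [0, [0, 0, 0], 0],
    [0, [0, 0, 0], 0],
    [0, [0, 0, -0.03], 0],
    [0, [0, 0, -0.04], 0],
    [0, [0, 0, -0.04], 0],
    [0, [0.03, 0, 0], 0],
    [0, [0.03, 0, 0], 0],
    [0, [0, 0, 0], 0],
    [0, [0, 0, 0], 0],
  ],
)

```text
time: 26.9
eef_pos: [472.2, -244.1, 137.8]
tcp_rot: [-0.005, 0.139, 0.99, -0.001]
wrist_force: [0.1, 0.5, 0.3]
opening: 85.3
gripper_force: 0.0
```

```bash
cat > chk.py <<'E'
from h import *
snap('wrist','w9'); st(); g=np.load('pics/w9.npz'); snap('top','t9')
l,S,ce=white(g,170)
for i in np.argsort(-S[1:,4])[:3]+1:
    cs,_=cv2.findContours((l==i).astype(np.uint8),0,2); h=cv2.approxPolyDP(cv2.convexHull(cs[0]),5,True)[:,0]
    print(S[i],h.tolist())
    if len(h)==4:
        b=h[np.argsort(-h[:,1])]; bo=b[:2][np.argsort(-b[:2,0])]; to=b[2:][np.argsort(b[2:,0])]
        print(rect(wri(g,np.vstack([bo,to]),34)))
E
python3 chk.py; sed "s/snap('wrist',f); st();//" n.py > n2.py; python3 n2.py w9
```

```text
26.95 [ 472.8 -244.3  137.7] psi 2.8637 z [-0.01   -0.001  -0.9999] j [-0.47  0.33 -0.16  1.09 -0.01 -0.2 ] F [-0.3 -0.6  0.2] op 85.5 gf 0.0
[ 281  217   75  104 6928] [[354, 217], [349, 319], [286, 319], [282, 217]]
(array([ 528.6, -261.4]), 'yaw', np.float64(-0.2828), 'yaw by sides', np.float64(-0.2765), 'L,W', np.float64(98.6), np.float64(57.4))
[   0  311   92   66 1685] [[91, 311], [42, 376], [0, 348], [5, 338]]
(array([ 574.8, -768.9]), 'yaw', np.float64(-1.1626), 'yaw by sides', np.float64(-0.0533), 'L,W', np.float64(175.3), np.float64(216.8))
[613 120  16  49 373] [[613, 120], [620, 120], [628, 162], [622, 168]]
(array([496.9, 100.4]), 'yaw', np.float64(0.2404), 'yaw by sides', np.float64(0.0647), 'L,W', np.float64(55.6), np.float64(14.9))
dark x -16.0 23.5 y 80.0 78.5 area 67.0
dark x -59.5 -39.0 y 36.0 17.0 area 225.25
dark x 34.5 58.0 y 35.5 29.0 area 153.0
dark x 35.5 52.5 y 5.5 -12.0 area 257.0
dark x 61.0 65.0 y -7.5 -11.0 area 10.75
dark x -59.5 -39.0 y -20.5 -39.5 area 224.0
dark x 34.0 58.0 y -36.0 -39.5 area 93.0
plate x -84.5 85.0 y 45.5 -50.0 area 14116.25
rect (0.2499847412109375, -2.2499847412109375) [169.49996948  95.49998474] -0.0
row y=0 [ 53  54  53  54  53 162 161 163 164  82 196 196 195 195 194 194 194 194
 193 122 187  17  17 188  72  73  17  16  17  16]
col x=0 [ 53  53  54  53  53  53 152 162 163 196 198 195 194 196 197 194 190 196
 192 193 162 167  53  54  53  53  54]
```

```bash
python3 -c "
from bench import ticket; print(ticket.finish_job())"
```

```text
the job is handed in; nothing more can be done
None
```

The ringed housing was laid flat on the mat and then set in the inspection nest, ring side up with its ring end towards the stud. The last wrist picture puts its centre within about 1 mm of the seat's, and I handed the job in at about 27 s of the 69 s (no verdict came back).

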